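Put the mould-room woodwork back in its bins

TASK

The clay roller and the mould wedge have been left lying on the bench. Drop each of them into the bin under the shelves that already holds one of its kind, leaving the bins and everything else on the bench where they stand.

Things in the scene. Friction and masses are not known exactly. Their poses are not given: they have to be found in the camera images.
- roller: turned wooden clay roller, 124 mm long: body 38 mm diameter x 80 mm, a 20 mm diameter knob at each end; about 90 g. Origin at its centre, its axis is its x; lies on the table between the risers
- wedge: plain wooden wedge for opening moulds, 120 long (its x) x 36 wide (its y), 34 mm high at its -x end and 12 mm at its +x end; about 90 g. Origin mid-length, 17 mm above its underside; lies flat on the table between the risers
- roller_bin: open grey plastic bin 150 (its x) x 170 (its y) x 85 mm high, walls and floor 6 mm, loose (0.9 kg), standing under one of the two risers; the two bins look alike, this one holds the old roller. Origin: centre of its underside
- wedge_bin: open grey plastic bin 150 (its x) x 170 (its y) x 85 mm high, walls and floor 6 mm, loose (0.9 kg), standing under one of the two risers; the two bins look alike, this one holds the old wedge. Origin: centre of its underside
- old_roller: same as roller, already lying in roller_bin, lengthwise along the bin's y, near its -x wall
- old_wedge: same as wedge, already lying in wedge_bin, lengthwise along the bin's y, near its -x wall
- left_riser: fixed wooden shelf (riser) on the robot's left with plaster casts on top, over one bin: an upright board 18 mm thick on the outer side (y = +115 mm) carries a top board 300 mm long (x), 18 mm thick, underside 360 mm up, from y = +124 to -85 mm, open towards mid-bench; an upright tool cannot come over the bin. Origin on the table; bin centred near this y, within 30 mm of this x
- right_riser: fixed wooden shelf (riser) on the robot's right with plaster casts on top, over one bin: an upright board 18 mm thick on the outer side (y = -115 mm) carries a top board 300 mm long (x), 18 mm thick, underside 360 mm up, from y = -124 to +85 mm, open towards mid-bench; an upright tool cannot come over the bin. Origin on the table; bin centred near this y, within 30 mm of this x
- mask: plaster mask cast, 170 x 120 x 55 mm, face up; bystander
- slat: flat strip of pale wood, 180 mm long (its y) x 35 x 12 mm high; bystander
- spatula: spatula lying across the table, 280 mm long, about 20 mm high, origin mid-length; bystander
- brush: brush, 200 mm long, about 20 mm high, lying across the middle of the table between roller and wedge; bystander
- mug: blue mug, 90 mm tall; bystander
- jar: amber glass jar, 100 mm tall; bystander
Not all that is in view belongs to the job. Leave any purple or turquoise look-alike of the roller alone. What is shaped like the wedge but white is not meant.

How it is judged:
By the outcome, as a careful person would: the job done as asked, in the order asked, and still so for the second after the job is handed in, with the robot touching nothing.
It also fails if it takes over 59 s, if anything falls off the work surface, if the arm or the gripper's body presses on something with over 40 N, if the wrist force passes 120 N, or if a joint passes its speed limit or range.

ROBOT

A 6-joint arm with a two-finger parallel gripper is mounted at the origin on the work surface. World frame = base frame: x ahead of the robot, y to its left, z up, the work surface at z = 0. Lengths are in m, angles in rad, forces in N, time in s.
With the tool pointing down it reaches from about 0.375 to 0.925 m from the base axis. Payload 5.7 kg.
Tool frame: the origin (TCP) lies at the very end of the fingers, on their centre line; the grasp point (between the pads) lies 19 mm behind it; z points along the fingers, y is the line along which they close (so a half turn about z gives the same grasp; the last joint's range is limited). The gripper opens to 85 mm and grips with 20 to 120 N. Pads are 22 mm wide; open, the fingers measure 114 mm over their backs; the gripper's body (76 mm by 85 mm) begins 54 mm behind the grasp point. The pads swing forward as they close: fully open they stand 13 mm farther back than shut.
Start: joints at [-1.448, 0.359, 1.51, -0, 1.272, -0.115], TCP at [0.141, -0.583, 0.231] pointing down, gripper open.
Joint ranges: [-2.97, 2.97], [-1.01, 2.36], [0.21, 2.38], [-0.96, 4.11], [0.2, 2.71], [-2.98, 2.98]. Speed limits (rad/s): [2.39, 2.39, 3.14, 3.14, 3.14, 3.14].

INTERFACE

Orientations are given as a rotation vector (axis times angle).
In Python, from bench import r, imaging, workorder gives the robot as it stands. The module is installed in compiled form; this text tells all that it offers.
- The arm moves only by the tool send_rows, never from a script. Its argument "deltas" is text: rows parted by semicolons, each of 7 numbers parted by spaces: the shift along the tool's x, y, z in mm, then the turn, a rotation vector about the tool's x, y, z in degrees, then the finger opening in mm, from 0 to 85.4. A call has exactly 10 rows; each row is the pose to reach, as a shift and turn from the pose commanded when the call began, along the tool's axes at that moment; what a row does not reach only later rows make up. A row lasts 1/12 s, in which the tool goes at most 41.7 mm and 7.16 degrees, less where a joint would pass 70% of its speed; a pose out of reach is approached as far as the arm can. A call with a gripper value outside its range is refused whole. The fingers move at their own pace and stop on an object; "grip_force" is the grip in N (left out, the last holds). Time passes only in rows, so rows that repeat a pose let the fingers close, or fill a call up. It gives the time, the measured TCP pose, the force, the opening and the grip force at its end, in the units of the state.
- r.get_state(): the state, without advancing time (a new reading comes with each control period).
- imaging.read_camera(name): name is "scene" or "top" or "wrist"; returns a dict with "frame" (480x640x3 uint8, blue, green, red), "mtx" (3x3 intrinsics, pixels), "world_to_cam" (4x4, takes a point from world to camera coordinates). Camera axes: x right, y up, looking along -z (the intrinsics and any distortion apply to the point x, -y, -z); pixel columns grow to the right and rows downward; lengths in m; the calibration is good to about 2 mm. A picture is of the moment at which its call begins. There is no depth.
- workorder.sign_off(): hands the job in; it is judged then, once.
The state is a dict: "t": time; "q": joint angles; "joint_velocities": joint speeds; "joint_torque": joint torques, N m; "ee_pos": TCP position; "tcp_rot": TCP orientation; "wrist_force": force on the tool from outside, world axes, zero at the start; "moment": the same for the moment, N m; "finger_gap": opening from 0.0 (shut) to 1.0 (fully open); "grasp_force": force on a finger pad.
Only numpy, scipy, OpenCV 4.12 (cv2) and the standard library are available. Lean on these libraries where they do the work, as an engineer would, in place of code of your own. Each camera call takes 0.05 s, during which the arm holds its last target. There are 200 camera calls.

## Working session

There is one attempt and no reset: what is moved stays moved. The work goes in short steps, Python scripts to look and compute and a tool call to move; the robot and the scene stay as the last step left them, time stands still between calls to the robot, and variables do not carry over. Pictures are saved under pics/ and viewed, at most 10 in all, crops included, and the job is handed in when it is done.

Besides the shell and the picture viewer there is one more tool, called as a command line: name --argument value ..., lists and objects as JSON in quotes. send_rows: Moves the arm, as the interface text tells. Its arguments: {"type":"object","properties":{"deltas":{"type":"string"},"grip_force":{"type":"number"}},"required":["deltas"]}

```bash
mkdir -p pics
cat > h.py <<'E'
import numpy as np, cv2
from scipy.spatial.transform import Rotation as R
from bench import r, imaging, workorder
def snap(n,f):
    d=imaging.read_camera(n); cv2.imwrite('pics/'+f+'.png',d['frame']); np.savez('pics/'+f+'.npz',m=d['mtx'],w=d['world_to_cam'],k=[k for k in d]); return d
def px2w(f,u,v,z):
    d=np.load('pics/'+f+'.npz'); m,w=d['m'],d['w']; Rm,t=w[:3,:3],w[:3,3]
    c=-Rm.T@t; ray=np.linalg.inv(m)@[u,v,1]; ray=Rm.T@(ray*[1,-1,-1]); s=(z-c[2])/ray[2]; return c+s*ray
def w2px(f,p):
    d=np.load('pics/'+f+'.npz'); m,w=d['m'],d['w']; c=(w[:3,:3]@p+w[:3,3])*[1,-1,-1]; q=m@c; return q[:2]/q[2]
E
python3 - <<'E'
from h import *
d=snap('top','top0'); snap('scene','scene0')
s=r.get_state(); print(s['t'],s['ee_pos'],s['tcp_rot'],d.keys())
E
```

```text
0.1 [ 0.14121463 -0.58247073  0.23050359] [-3.11765629e+00 -3.72421961e-01  8.01330118e-05] dict_keys(['frame', 'mtx', 'world_to_cam'])
```

View pics/top0.png

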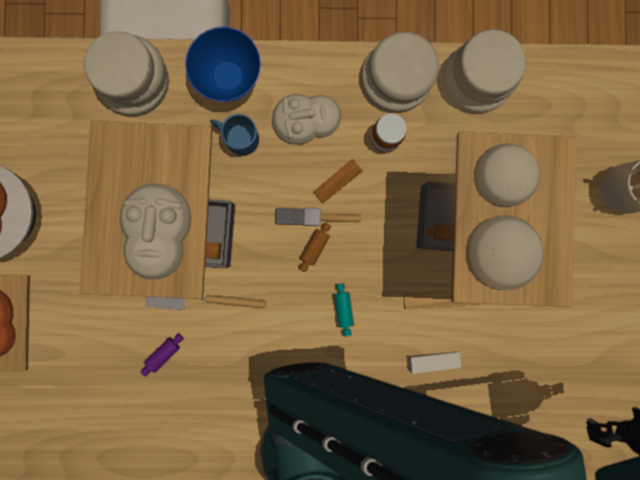

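View pics/scene0.png

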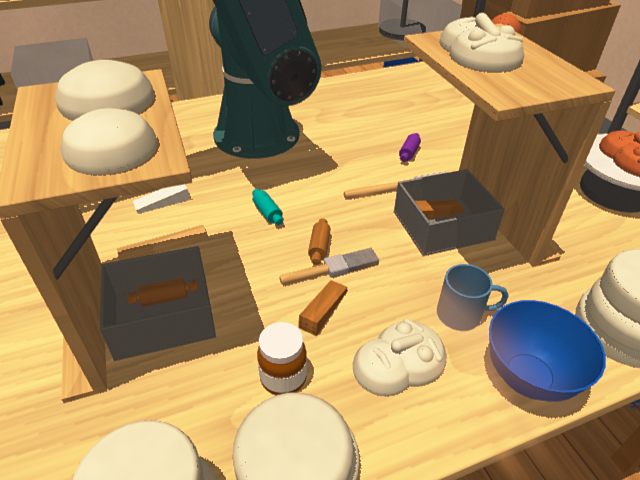

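Roller candidates in the top view are brown (314,247), turquoise (344,310) and purple (162,354). I choose the brown one. Wedge candidates are brown (338,180) and white (433,362), and again I choose brown. The scene view suggests the left bin (445,210) holds the old wedge and the right bin (162,292) the old roller. A close crop should confirm this.

Run:
```python
import cv2,numpy as np
a=cv2.imread('pics/top0.png')[150:290,270:380]; b=cv2.imread('pics/scene0.png')
A=cv2.resize(a,None,fx=4,fy=4,interpolation=cv2.INTER_CUBIC)
B=cv2.resize(b[160:260,385:510],(350,280),interpolation=cv2.INTER_CUBIC);C=cv2.resize(b[235:365,90:225],(350,280),interpolation=cv2.INTER_CUBIC)
cv2.imwrite('pics/crop1.png',np.hstack([A,np.vstack([B,C])]))
```

```text
(no output)
```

View pics/crop1.png

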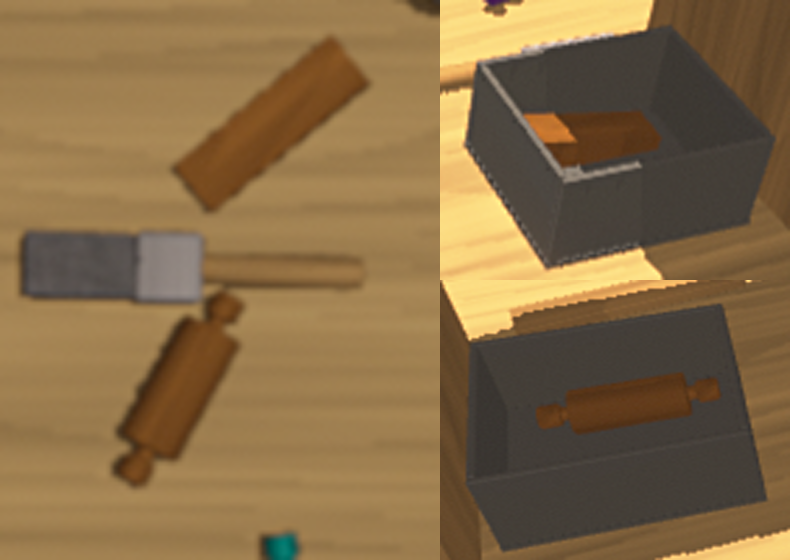

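The crop shows the brown wedge with corners at (333,36), (369,84), (210,212) and (173,168), and the brown roller with knobs at (225,307) and (132,468). The left bin holds the old wedge and the right bin the old roller.

Run:
```python
from h import *
np.set_printoptions(precision=4,suppress=True)
c=lambda x,y:(270+x/4,150+y/4)
print('wedge z0..34')
for p,z in (((333,36),.034),((369,84),.034),((210,212),.012),((173,168),.012)): print(px2w('top0',*c(*p),z))
print('alt heights swapped')
for p,z in (((333,36),.012),((369,84),.012),((210,212),.034),((173,168),.034)): print(px2w('top0',*c(*p),z))
print('roller');
for p in ((225,307),(132,468)): print(px2w('top0',*c(*p),.019))
print('Rbin rim')
for p in ((101.6,263.8),(198.8,246.6),(100.8,327.9),(210.3,306)): print(px2w('scene0',*p,.085))
for p in ((421,181),(417,249)): print('top',px2w('top0',*p,.085))
print('Lbin rim')
for p in ((399.3,183.2),(467.1,169.6),(503.6,208.2),(430.5,224)): print(px2w('scene0',*p,.085))
for p in ((234,201),(229,267)): print('top',px2w('top0',*p,.085))
print('risers top .378')
for p in ((91,121),(212,126),(203,298),(81,293),(458,132),(577,137),(571,305),(454,302)): print(px2w('top0',*p,.378))
print('oldroller',[px2w('scene0',130,298,.025),px2w('scene0',196,288,.025)])
print('spatula/brush/others')
for p in ((275,216),(360,217),(265,301),(146,301),(374,133),(405,133),(222,120),(258,150),(275,120),(340,118),(344,284),(344,334)): print(p,px2w('top0',*p,.02))
for f in('top0','scene0'):
  w=np.load(f'pics/{f}.npz')['w']; print(-w[:3,:3].T@w[:3,3])
```

```text
wedge z0..34
[ 0.6828 -0.0916  0.034 ]
[ 0.6549 -0.1126  0.034 ]
[ 0.582  -0.0212  0.012 ]
[0.6079 0.0007 0.012 ]
alt heights swapped
[ 0.6867 -0.0935  0.012 ]
[ 0.6583 -0.1148  0.012 ]
[ 0.5798 -0.0205  0.034 ]
[0.6053 0.001  0.034 ]
roller
[ 0.5257 -0.0299  0.019 ]
[0.4316 0.024  0.019 ]
Rbin rim
[ 0.4656 -0.4107  0.085 ]
[ 0.4824 -0.2427  0.085 ]
[ 0.6112 -0.4213  0.085 ]
[ 0.6286 -0.2535  0.085 ]
top [ 0.6254 -0.2395  0.085 ]
top [ 0.473  -0.2301  0.085 ]
Lbin rim
[0.4384 0.1959 0.085 ]
[0.4464 0.3615 0.085 ]
[0.5886 0.3528 0.085 ]
[0.5785 0.1887 0.085 ]
top [0.578  0.1778 0.085 ]
top [0.4315 0.1876 0.085 ]
risers top .378
[0.6852 0.3913 0.378 ]
[0.6783 0.1827 0.378 ]
[0.3804 0.1952 0.378 ]
[0.3884 0.4031 0.378 ]
[ 0.6714 -0.2469  0.378 ]
[ 0.6644 -0.4574  0.378 ]
[ 0.3696 -0.4432  0.378 ]
[ 0.3744 -0.2384  0.378 ]
oldroller [array([ 0.5061, -0.3807,  0.025 ]), array([ 0.5245, -0.2653,  0.025 ])]
spatula/brush/others
(275, 216) [0.5502 0.0898 0.02  ]
(360, 217) [ 0.5489 -0.1088  0.02  ]
(265, 301) [0.3525 0.1118 0.02  ]
(146, 301) [0.3519 0.3861 0.02  ]
(374, 133) [ 0.7471 -0.1416  0.02  ]
(405, 133) [ 0.7478 -0.2148  0.02  ]
(222, 120) [0.7748 0.2151 0.02  ]
(258, 150) [0.7048 0.1305 0.02  ]
(275, 120) [0.7759 0.0912 0.02  ]
(340, 118) [ 0.782  -0.0615  0.02  ]
(344, 284) [ 0.3924 -0.0716  0.02  ]
(344, 334) [ 0.2765 -0.0718  0.02  ]
[0.4416 0.0226 1.4095]
[ 1.1814 -0.2892  0.7173]
```

```bash
cat >> h.py <<'E'
def toolR(d,tilt,flip=0):
    "d: horizontal heading (deg) fingers lean to, tilt deg from down; tool y is horizontal, perpendicular to d"
    a,t=np.radians([d,tilt]); z=np.array([np.sin(t)*np.cos(a),np.sin(t)*np.sin(a),-np.cos(t)])
    y=np.array([-np.sin(a),np.cos(a),0])*(1-2*flip); return np.column_stack([np.cross(y,z),y,z])
def wrist(Rt,q1,q23):
    M=R.from_euler('ZY',[q1,q23]).inv()*R.from_matrix(Rt)
    q4,q5,q6=M.as_euler('ZYZ'); q6-=np.pi/2
    w=lambda a,lo:(a-lo)%(2*np.pi)+lo
    return w(q4,-.96),q5,w(q6,-np.pi)
E
python3 - <<'E'
from h import *
np.set_printoptions(precision=2,suppress=True)
s=r.get_state();q=s['q'];print(wrist(R.from_rotvec(s['tcp_rot']).as_matrix(),q[0],q[1]+q[2]),q)
for n,d,t,p in (('pickroll',-30,35,(.48,0)),('relroll',-90,35,(.56,-.3)),('relroll',-90,48,(.56,-.3)),('pickw',129,20,(.632,-.056)),('pickw',129,0,(.632,-.056)),('relw',90,35,(.53,.24)),('relw',90,48,(.53,.24))):
  z=toolR(d,t)[:,2]; pw=np.array(p)-.2*z[:2]; q1=np.arctan2(pw[1],pw[0])
  for q23 in (1.7,2.1):
    for f in(0,1): 
      w=np.array(wrist(toolR(d,t,f),q1,q23)); print(n,t,q23,f,w,'ok' if w[0]<4.11 and .2<w[1]<2.71 and abs(w[2])<2.98 else '-')
E
```

```text
(np.float64(-4.6408624471472315e-05), np.float64(1.2725315981531244), np.float64(-0.11510545849292386)) [-1.45  0.36  1.51 -0.    1.27 -0.12]
pickroll 35 1.7 0 [-0.44  0.99 -0.74] ok
pickroll 35 1.7 1 [-0.44  0.99  2.4 ] ok
pickroll 35 2.1 0 [-0.64  0.64 -0.45] ok
pickroll 35 2.1 1 [-0.64  0.64  2.69] ok
relroll 35 1.7 0 [-0.6   1.28 -0.19] ok
relroll 35 1.7 1 [-0.6   1.28  2.95] ok
relroll 35 2.1 0 [-0.72  0.97  0.08] ok
relroll 35 2.1 1 [-0.72  0.97 -3.06] -
relroll 48 1.7 0 [-0.84  1.29 -0.08] ok
relroll 48 1.7 1 [-0.84  1.29  3.06] -
relroll 48 2.1 0 [5.3  1.04 0.26] -
relroll 48 2.1 1 [ 5.3   1.04 -2.88] -
pickw 20 1.7 0 [0.23 1.7  2.3 ] ok
pickw 20 1.7 1 [ 0.23  1.7  -0.84] ok
pickw 20 2.1 0 [0.24 1.31 2.21] ok
pickw 20 2.1 1 [ 0.24  1.31 -0.93] ok
pickw 0 1.7 0 [0.   1.44 2.37] ok
pickw 0 1.7 1 [ 0.    1.44 -0.77] ok
pickw 0 2.1 0 [0.   1.04 2.37] ok
pickw 0 2.1 1 [ 0.    1.04 -0.77] ok
relw 35 1.7 0 [ 0.61  1.33 -3.03] -
relw 35 1.7 1 [0.61 1.33 0.12] ok
relw 35 2.1 0 [0.72 1.02 2.99] -
relw 35 2.1 1 [ 0.72  1.02 -0.15] ok
relw 48 1.7 0 [ 0.85  1.36 -3.12] -
relw 48 1.7 1 [0.85 1.36 0.02] ok
relw 48 2.1 0 [0.96 1.11 2.83] ok
relw 48 2.1 1 [ 0.96  1.11 -0.31] ok
```

```bash
cat >> h.py <<'E'
def delta(p,Rt,p0=None,R0=None):
    "target of grasp point p (19 mm behind TCP), from the state or from given TCP pose; mm, deg"
    if R0 is None:
        s=r.get_state(); p0=s['ee_pos'];R0=R.from_rotvec(s['tcp_rot']).as_matrix()
    t=np.array(p)+.019*Rt[:,2]
    return np.r_[R0.T@(t-p0)*1e3, np.degrees(R.from_matrix(R0.T@Rt).as_rotvec())].round(1), t
E
python3 - <<'E'
from h import *
A=toolR(-30,35)
s=r.get_state();R0=R.from_rotvec(s['tcp_rot']).as_matrix();
d,t=delta((.16,-.43,.5),R0);print(d)
print(delta((.40,.0,.33),A,t,R0))
E
```

```text
[  54.2 -144.2 -250.2    0.     0.     0. ]
(array([ 342.4, -353.5,  167.2,  -41.4,  -16.7, -131.1]), array([ 0.4094379 , -0.00544898,  0.31443611]))
```

send_rows --deltas "10 -30 -50 0 0 -6 60; 15 -60 -90 0 0 -13 60; 30 -90 -130 0 0 -20 60; 54 -144 -170 0 0 -26 60; 54 -144 -210 0 0 -33 60; 54 -144 -250 0 0 -40 60; 54 -144 -250 0 0 -46 60; 54 -144 -250 0 0 -53 60; 54 -144 -250 0 0 -60 60; 54 -144 -250 0 0 -66 60" --grip_force 40

```text
t: 0.93
ee_pos: [0.1601, -0.4303, 0.4826]
tcp_rot: [2.405, 2.018, -0.002]
wrist_force: [-0.4, -0.8, -0.8]
finger_gap: 0.705
grasp_force: 0.0
```

Run:
```python
from h import *
s=r.get_state();print(s['t'],s['q'],s['ee_pos'],s['wrist_force'])
print(delta((.40,.0,.30),toolR(-30,35)))
```

```text
0.9333 [-1.36533669e+00  9.29678344e-03  1.35814568e+00  3.04567988e-05
  1.77170332e+00 -1.19079640e+00] [ 0.16006881 -0.43031191  0.4825544 ] [-0.41703703 -0.8256433  -0.83321431]
(array([462.2, 171.6, 197.2, -21.4, -30.3, -67.7]), array([ 0.4094379 , -0.00544898,  0.28443611]))
```

send_rows --deltas "36 13 0 -1 -2 -6 60; 73 27 20 -3 -5 -13 60; 109 41 40 -5 -8 -19 60; 146 54 60 -7 -11 -26 60; 183 68 78 -9 -14 -32 60; 219 81 94 -11 -17 -38 60; 256 95 110 -13 -20 -45 60; 292 108 125 -15 -23 -52 60; 329 122 141 -17 -26 -58 60; 365 135 156 -19 -28 -64 60"

```text
t: 1.77
ee_pos: [0.3476, -0.1125, 0.3331]
tcp_rot: [0.856, 2.476, -0.203]
wrist_force: [0.1, -1.2, 0.2]
finger_gap: 0.701
grasp_force: 0.0
```

Run:
```python
from h import *
s=r.get_state();print(s['t'],s['q'],s['ee_pos'],s['wrist_force'])
A=toolR(-30,35)
print(delta(np.array([.479,-.003,.022])-.09*A[:,2],A))
```

```text
1.7667 [-0.37654185 -0.38745524  2.1157935  -0.15764081  0.89589349 -1.21561105] [ 0.34762388 -0.11248676  0.33310255] [ 0.10751806 -1.16159401  0.15928184]
(array([134.1, 155.4, 218.9,  -3.1,  -4.2,  -7.3]), array([0.44373204, 0.01736196, 0.0801598 ]))
```

send_rows --deltas "17 20 27 0 0 -1 60; 34 39 55 -1 -1 -2 60; 50 58 82 -1 -1 -3 60; 67 77 109 -2 -2 -4 60; 84 97 136 -2 -3 -5 60; 101 116 164 -2 -3 -6 60; 118 136 191 -3 -4 -7 60; 134 155 219 -3 -4 -7 60; 134 155 219 -3 -4 -7 60; 134 155 219 -3 -4 -7 60"

```text
t: 2.6
ee_pos: [0.406, -0.0106, 0.1506]
tcp_rot: [0.674, 2.51, -0.165]
wrist_force: [-0.4, -0.0, 0.7]
finger_gap: 0.701
grasp_force: 0.0
```

Run:
```python
from h import *
snap('wrist','w1')
s=r.get_state();print(s['t'],s['q'],s['ee_pos'],s['wrist_force'])
A=toolR(-30,35)
print(delta(np.array([.479,-.003,.022]),A), w2px('w1',np.array([.479,-.003,.019])),w2px('w1',np.array([.5257,-.0299,.019])),w2px('w1',np.array([.4316,.024,.019])))
```

```text
2.65 [ 0.05131423  0.0831849   2.37628784 -0.9630927   0.33363414 -0.12650994] [ 0.40602607 -0.01048751  0.15088854] [ 0.18293146 -0.19182547 -0.47485909]
(array([ 16.1,  39.8, 160.7,   1.1,  -3.4,  -0.4]), array([ 0.4884379 , -0.00844898,  0.00643611])) [362.53849586 203.73100948] [356.62950935 242.65301656] [370.16549916 151.19064765]
```

View pics/w1.png

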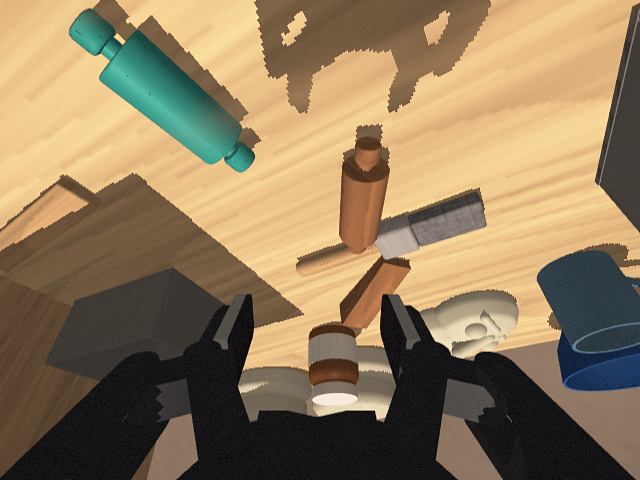

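```bash
cat >> h.py <<'E'
S=[([-1.448,.359,1.51,0,1.272,-.115],[.1412,-.5825,.2305]),([-1.36533669,.00929678,1.35814568,0,1.77170332,-1.1907964],[.16006881,-.43031191,.4825544]),
([-0.37654185,-0.38745524,2.1157935,-0.15764081,0.89589349,-1.21561105],[0.34762388,-0.11248676,0.33310255]),([0.05131423,0.0831849,2.37628784,-0.9630927,0.33363414,-0.12650994],[0.40602607,-0.01048751,0.15088854])]
def ori(q): return R.from_euler('ZYZYZ',[q[0],q[1]+q[2],q[3],q[4],q[5]+np.pi/2]).as_matrix()
def rows(q,p):
    z=R.from_euler('Z',q[0]).inv().apply(ori(q)[:,2]); P=R.from_euler('Z',q[0]).inv().apply(p); a=q[1];b=a+q[2]
    # unknown a0,h,L1,L2,e,L3
    return [[1,0,np.sin(a),np.sin(b),np.cos(b),z[0]],[0,1,np.cos(a),np.cos(b),-np.sin(b),z[2]]],[P[0],P[2]]
M,bb=map(np.vstack,zip(*[(np.array(x),np.array(y)[:,None]) for x,y in (rows(*s) for s in S)]))
K=np.linalg.lstsq(M,bb[:,0],rcond=1e-6)[0]; 
def fk(q):
    a=q[1];b=a+q[2];a0,h,L1,L2,e,L3=K
    w=np.array([a0+L1*np.sin(a)+L2*np.sin(b)+e*np.cos(b),0,h+L1*np.cos(a)+L2*np.cos(b)-e*np.sin(b)])
    return R.from_euler('Z',q[0]).apply(w)+L3*ori(q)[:,2]
LIM=np.array([[-2.97,2.97],[-1.01,2.36],[.21,2.38],[-.96,4.11],[.2,2.71],[-2.98,2.98]])
def ik(p,Rt,q0):
    "joint angles for grasp point p; least squares within the range; returns q, residual m, rad"
    from scipy.optimize import least_squares
    t=np.array(p)+.019*Rt[:,2]
    f=lambda q:np.r_[(fk(q)-t)*5,R.from_matrix(Rt.T@ori(q)).as_rotvec()]
    o=least_squares(f,np.clip(q0,LIM[:,0]+.01,LIM[:,1]-.01),bounds=LIM.T); return o.x,np.abs(o.fun).max()
E
python3 - <<'E'
from h import *
np.set_printoptions(precision=3,suppress=True)
print(K,M@K-bb[:,0], np.linalg.svd(M)[1])
for q,p in S: print(fk(q)-p)
q0=[0,.4,1.9,-.2,.8,-.6]
for h in (-30,):
  for t in (0,10,15,20,25,30):
    for z in (.022,.12): print(t,z,*ik((.479,-.003,z),toolR(h,t),q0))
for h in (-90,-75):
  for t in (35,42,48): print('rel',h,t,*ik((.56,-.31,.16),toolR(h,t),[-.4,.4,1.6,-.6,1,-.1]))
for t in (0,15,25): print('pw',t,*ik((.632,-.056,.02),toolR(129,t,1),[-.1,.6,1.4,.2,1.3,-.9]))
for t in (35,45,50): print('rw',t,*ik((.54,.26,.16),toolR(90,t,1),[.3,.4,1.6,.6,1.2,0]))
E
```

```text
Traceback (most recent call last):
  File "h.py", line 33, in <module>
    M,bb=map(np.vstack,zip(*[(np.array(x),np.array(y)[:,None]) for x,y in (rows(*s) for s in S)]))
                                                                          ^^^^^^^^^^^^^^^^^^^^^
  File "h.py", line 33, in <genexpr>
    M,bb=map(np.vstack,zip(*[(np.array(x),np.array(y)[:,None]) for x,y in (rows(*s) for s in S)]))
                                                                           ~~~~^^^^
  File "h.py", line 30, in rows
    z=R.from_euler('Z',q[0]).inv().apply(ori(q)[:,2]); P=R.from_euler('Z',q[0]).inv().apply(p); a=q[1];b=a+q[2]
                                         ~~~^^^
  File "h.py", line 28, in ori
    def ori(q): return R.from_euler('ZYZYZ',[q[0],q[1]+q[2],q[3],q[4],q[5]+np.pi/2]).as_matrix()
                       ~~~~~~~~~~~~^^^^^^^^^^^^^^^^^^^^^^^^^^^^^^^^^^^^^^^^^^^^^^^^^
  File "scipy/spatial/transform/_rotation.pyx", line 1413, in scipy.spatial.transform._rotation.Rotation.from_euler
ValueError: Expected axis specification to be a non-empty string of upto 3 characters, got ZYZYZ
```

```bash
sed -i "s/^def ori.*/def ori(q): return (R.from_euler('ZY',[q[0],q[1]+q[2]])*R.from_euler('ZYZ',[q[3],q[4],q[5]+np.pi\/2])).as_matrix()/" h.py
python3 - <<'E'
from h import *
np.set_printoptions(precision=3,suppress=True)
print(K,M@K-bb[:,0], np.linalg.svd(M)[1])
for q,p in S: print(fk(q)-p)
q0=[0,.4,1.9,-.2,.8,-.6]
for h in (-30,):
  for t in (0,10,15,20,25,30):
    for z in (.022,.12): print(t,z,*ik((.479,-.003,z),toolR(h,t),q0))
for h in (-90,-75):
  for t in (35,42,48): print('rel',h,t,*ik((.56,-.31,.16),toolR(h,t),[-.4,.4,1.6,-.6,1,-.1]))
for t in (0,15,25): print('pw',t,*ik((.632,-.056,.02),toolR(129,t,1),[-.1,.6,1.4,.2,1.3,-.9]))
for t in (35,45,50): print('rw',t,*ik((.54,.26,.16),toolR(90,t,1),[.3,.4,1.6,.6,1.2,0]))
E
```

```text
[-0.001  0.269  0.612  0.434  0.113  0.376] [ 0.  0. -0. -0.  0. -0. -0.  0.] [3.87  2.796 0.81  0.56  0.371 0.105]
[-0.068 -0.009  0.   ]
[-0.068 -0.014 -0.   ]
[-0.025 -0.065 -0.   ]
[ 0.003 -0.07   0.   ]
0 0.022 [-0.006  0.537  1.968 -0.     0.637 -1.053] 7.318975761555655e-12
0 0.12 [-0.006  0.365  1.898  0.     0.879 -1.053] 2.9837243786801082e-15
10 0.022 [ 0.066  0.51   2.085 -0.244  0.411 -0.764] 1.317015959896961e-10
10 0.12 [ 0.066  0.314  2.012 -0.155  0.676 -0.867] 4.9960036108132044e-15
15 0.022 [ 0.108  0.511  2.143 -0.518  0.314 -0.459] 6.369082740256793e-10
15 0.12 [ 0.108  0.299  2.069 -0.283  0.58  -0.717] 3.651732515099363e-12
20 0.022 [ 0.153  0.521  2.195 -0.96   0.262  0.02 ] 0.004017246018937242
20 0.12 [ 0.154  0.292  2.125 -0.469  0.495 -0.504] 2.7863535841252297e-12
25 0.022 [ 0.171  0.515  2.186 -0.96   0.294  0.034] 0.07800180029583188
25 0.12 [ 0.205  0.295  2.181 -0.735  0.433 -0.204] 1.5216385382201822e-15
30 0.022 [ 0.191  0.51   2.175 -0.96   0.33   0.051] 0.15133798157603598
30 0.12 [ 0.247  0.303  2.215 -0.96   0.424  0.052] 0.023882971993898633
re
[... 188 characters left out ...]
.96   1.055  0.511] 0.043700953616531264
rel -75 35 [-0.218  0.448  1.833 -0.848  0.746  0.128] 4.744519026470774e-10
rel -75 42 [-0.176  0.467  1.843 -0.96   0.787  0.26 ] 0.05063853802446785
rel -75 48 [-0.155  0.481  1.817 -0.96   0.847  0.273] 0.1339261854561247
pw 0 [-0.088  0.675  1.612  0.     0.855 -0.769] 1.942890293094024e-15
pw 15 [-0.183  0.758  1.448  0.186  1.143 -0.959] 4.178379864328008e-11
pw 25 [-0.234  0.833  1.334  0.268  1.337 -1.025] 1.9795687477120636e-12
rw 35 [ 0.102  0.473  1.781  0.762  0.974 -0.368] 1.8562554832030214e-10
rw 45 [ 0.014  0.532  1.814  0.957  1.045 -0.599] 2.228825128689296e-10
rw 50 [-0.025  0.569  1.826  1.039  1.094 -0.701] 1.2793321957360604e-09
```

```bash
sed -i "s/e\*np.cos(b),0,h+/e*np.cos(b),.0686,h+/" h.py
python3 - <<'E'
from h import *
np.set_printoptions(precision=3,suppress=True)
for q,p in S: print(fk(q)-p)
q0=[0,.4,1.9,-.2,.8,-.6]
for t in (12,16,20):
    for z in (.024,.12): print(t,z,*ik((.479,-.003,z),toolR(-30,t),q0))
for h in (-90,-95):
  for t in (35,40,45): print('rel',h,t,*ik((.572,-.322,.14),toolR(h,t),[-.4,.4,1.6,-.6,1,-.1]))
for t in (0,15,25): print('pw',t,*ik((.632,-.056,.02),toolR(129,t,1),[-.1,.6,1.4,.2,1.3,-.9]))
for t in (35,45): print('rw',t,*ik((.54,.26,.14),toolR(90,t,1),[.3,.4,1.6,.6,1.2,0]))
A=toolR(-30,14)
d,t=delta((.479,-.003,.11),A);print(d);print(delta((.479,-.003,.024),A,t,A))
E
```

```text
[-0. -0.  0.]
[-0.  0. -0.]
[ 0.    -0.001 -0.   ]
[-0.    -0.001  0.   ]
12 0.024 [-0.084  0.501  2.12  -0.267  0.342 -0.887] 1.0755285551056204e-15
12 0.12 [-0.084  0.3    2.046 -0.155  0.611 -1.012] 9.778971920103415e-12
16 0.024 [-0.057  0.504  2.166 -0.519  0.253 -0.615] 2.3592239273284576e-15
16 0.12 [-0.057  0.29   2.092 -0.251  0.523 -0.901] 9.043230985357211e-13
20 0.024 [-0.028  0.513  2.207 -0.96   0.2   -0.15 ] 0.003794564952273116
20 0.12 [-0.028  0.285  2.138 -0.393  0.439 -0.742] 1.609823385706477e-14
rel -90 35 [-0.32   0.541  1.711 -0.806  0.855  0.216] 1.2586561163959785e-11
rel -90 40 [-0.279  0.564  1.733 -0.936  0.875  0.359] 4.9031926185151906e-11
rel -90 45 [-0.256  0.585  1.711 -0.96   0.931  0.391] 0.04873675121103024
rel -95 35 [-0.312  0.56   1.67  -0.777  0.924  0.263] 4.270650606195045e-10
rel -95 40 [-0.271  0.584  1.687 -0.892  0.948  0.388] 9.3299766570549e-10
rel -95 45 [-0.24   0.611  1.683 -0.96   0.994  0.465] 0.0204375614373528
pw 0 [-0.197  0.671  1.621 -0.     0.85  -0.877] 1.0631744241323123e-13
pw 15 [-0.281  0.755  1.457  0.163  1.151 -1.045] 1.7281421117149558e-09
pw 25 [-0.326  0.829  1.343  0.234  1.35  -1.102] 2.0060502028235256e-11
rw 35 [-0.025  0.499  1.805  0.748  1.004 -0.492] 8.326672684688674e-16
rw 45 [-0.113  0.56   1.835  0.916  1.088 -0.704] 2.8343467185418433e-15
[-23.2  41.5  84.9   1.2  17.6  -0.2]
(array([20.8,  0. , 83.4,  0. ,  0. ,  0. ]), array([ 0.483, -0.005,  0.006]))
```

send_rows --deltas "-23 8 20 0 5 0 60; -23 16 40 0 10 0 60; -23 25 55 1 14 0 60; -23 33 70 1 18 0 60; -23 41 85 1 18 0 60; -23 41 85 1 18 0 60; -23 41 85 1 18 0 60; -23 41 85 1 18 0 60; -23 41 85 1 18 0 60; -23 41 85 1 18 0 60"

```text
t: 3.48
ee_pos: [0.4817, -0.0052, 0.092]
tcp_rot: [0.757, 2.809, -0.083]
wrist_force: [0.5, 0.6, -0.0]
finger_gap: 0.702
grasp_force: 0.0
```

Run:
```python
from h import *
s=r.get_state();print(s['t'],s['q'],s['ee_pos'],s['wrist_force'])
print(delta((.479,-.003,.025),toolR(-30,14)))
```

```text
3.4833 [-0.07890214  0.31187713  2.08074943 -0.18998529  0.53951863 -0.97023115] [ 0.48166964 -0.00523866  0.09195008] [ 0.49193025  0.58652688 -0.0482676 ]
(array([19. ,  0.1, 83.3,  0.3, -0.4, -0.2]), array([ 0.4829807 , -0.00529826,  0.00656438]))
```

send_rows --deltas "5 0 22 0 0 0 60; 10 0 44 0 0 0 60; 15 0 66 0 0 0 60; 19 0 83 0 0 0 60; 19 0 83 0 0 0 60; 19 0 83 0 0 0 30; 19 0 83 0 0 0 30; 19 0 83 0 0 0 30; 19 0 83 0 0 0 30; 19 0 83 0 0 0 30"

```text
t: 4.32
ee_pos: [0.4853, -0.0055, 0.0073]
tcp_rot: [0.758, 2.807, -0.081]
wrist_force: [-1.5, 1.5, 6.3]
finger_gap: 0.431
grasp_force: 40.3
```

Run:
```python
from h import *
np.set_printoptions(precision=3,suppress=True)
s=r.get_state();print(s['t'],s['q'],s['ee_pos'],s['wrist_force'],s['grasp_force'],s['finger_gap'])
A=toolR(-30,14)
d,t=delta((.49,-.02,.22),A);print(d)
for h,T,p in ((-60,25,(.53,-.12,.22)),(-90,39,(.572,-.19,.2)),(-90,39,(.572,-.322,.17))):
  Rt=toolR(h,T); print(p,*delta(p,Rt,t,A),ik(p,Rt,[-.3,.5,1.7,-.7,.8,.2])); A=Rt;t=np.array(p)+.019*Rt[:,2]
```

```text
4.3167 [-0.079  0.499  2.139 -0.333  0.3   -0.814] [ 0.485 -0.005  0.007] [-1.52   1.518  6.295] 40.32083451747894 0.43126131443107657
[ -61.7   -8.8 -185.     0.4   -0.3   -0.3]
(0.53, -0.12, 0.22) [-84.7 -70.6  19.9  10.  -10.7  28.3] [ 0.534 -0.127  0.203] (array([-0.128,  0.228,  1.888, -0.482,  0.81 , -0.353]), np.float64(8.345967508057944e-10))
(0.572, -0.19, 0.2) [-68.7  -4.6  51.4  15.9 -13.7  25.5] [ 0.572 -0.202  0.185] (array([-0.059,  0.467,  1.703, -0.792,  1.082,  0.367]), np.float64(5.551115123125783e-16))
(0.572, -0.322, 0.17) [-83.7  -0.  106.4   0.    0.    0. ] [ 0.572 -0.334  0.155] (array([-0.287,  0.516,  1.71 , -0.871,  0.909,  0.268]), np.float64(2.7389835633716503e-09))
```

send_rows --deltas "-5 0 -15 0 0 0 30; -10 0 -35 0 0 0 30; -17 0 -60 0 0 0 30; -26 0 -88 0 0 0 30; -35 -2 -116 0 0 0 30; -45 -5 -145 0 0 0 30; -55 -8 -170 0 0 0 30; -62 -9 -185 0 0 0 30; -62 -9 -185 0 0 0 30; -62 -9 -185 0 0 0 30" --grip_force 60

```text
t: 5.15
ee_pos: [0.4944, -0.0228, 0.2017]
tcp_rot: [0.758, 2.806, -0.081]
wrist_force: [-0.3, -0.2, -1.9]
finger_gap: 0.424
grasp_force: 59.9
```

send_rows --deltas "-8 -7 2 1 -1 3 30; -17 -14 4 2 -2 6 30; -25 -21 6 3 -3 8 30; -34 -28 8 4 -4 11 30; -42 -35 10 5 -5 14 30; -51 -42 12 6 -6 17 30; -60 -50 14 7 -8 20 30; -68 -57 16 8 -9 23 30; -77 -64 18 9 -10 26 30; -85 -71 20 10 -11 28 30"

```text
t: 5.98
ee_pos: [0.5322, -0.1278, 0.1985]
tcp_rot: [1.376, 2.385, -0.301]
wrist_force: [-0.4, 0.8, -0.9]
finger_gap: 0.423
grasp_force: 60.1
```

Run:
```python
from h import *
np.set_printoptions(precision=3,suppress=True)
s=r.get_state();print(s['t'],s['q'],s['ee_pos'],s['wrist_force'],s['grasp_force'],s['finger_gap'])
print(delta((.572,-.19,.21),toolR(-90,39)))
```

```text
5.9833 [-0.137  0.232  1.895 -0.477  0.8   -0.362] [ 0.532 -0.128  0.198] [-0.374  0.77  -0.939] 60.11768460273743 0.4232569015171774
(array([-75.1,  -2.6,  38. ,  15.8, -14. ,  25.6]), array([ 0.572, -0.202,  0.195]))
```

send_rows --deltas "-8 0 4 2 -1 3 30; -15 0 8 3 -3 5 30; -23 -1 11 5 -4 8 30; -30 -1 15 6 -6 10 30; -38 -1 19 8 -7 13 30; -45 -2 23 9 -8 15 30; -53 -2 27 11 -10 18 30; -60 -2 30 13 -11 20 30; -68 -2 34 14 -13 23 30; -75 -3 38 16 -14 26 30"

```text
t: 6.82
ee_pos: [0.5715, -0.2016, 0.1949]
tcp_rot: [1.835, 1.822, -0.649]
wrist_force: [0.1, 0.4, -1.2]
finger_gap: 0.423
grasp_force: 60.1
```

Run:
```python
from h import *
np.set_printoptions(precision=3,suppress=True)
s=r.get_state();print(s['t'],s['q'],s['ee_pos'],s['wrist_force'],s['grasp_force'],s['finger_gap'])
print(delta((.572,-.322,.19),toolR(-90,39)))
snap('scene','s2')
```

```text
6.8167 [-0.063  0.454  1.695 -0.783  1.099  0.354] [ 0.572 -0.202  0.195] [ 0.088  0.38  -1.195] 60.12040972709656 0.4226587072323273
(array([-90.5,   1.4,  98.7,  -0.2,   0. ,  -0.3]), array([ 0.572, -0.334,  0.175]))
```

View pics/s2.png

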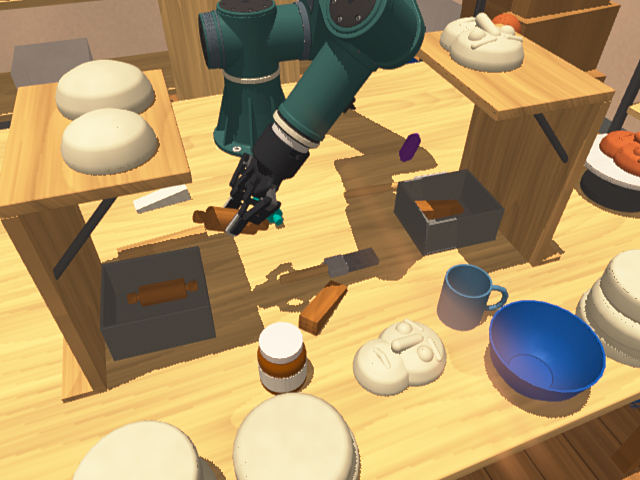

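The roller is held at (230,220), tilted and in line with the right bin, whose rim runs from (101,258) to (208,247). Nothing else has moved, so I go in.

Run:
```python
from h import *
for p in ((.572,-.316,.142),): print(delta(p,toolR(-90,39)))
```

```text
(array([-5.500e+01, -2.000e-01,  1.315e+02, -3.000e-01,  1.000e-01,
       -5.000e-01]), array([ 0.572     , -0.32795709,  0.12723423]))
```

send_rows --deltas "-4 0 16 0 0 0 30; -10 0 32 0 0 0 30; -16 0 48 0 0 0 30; -23 0 64 0 0 0 30; -30 0 80 0 0 0 30; -37 0 96 0 0 0 30; -44 0 110 0 0 0 30; -50 0 122 0 0 0 30; -55 0 131 0 0 0 30; -55 0 131 0 0 0 30"

```text
t: 7.7
ee_pos: [0.5718, -0.3286, 0.1291]
tcp_rot: [1.835, 1.822, -0.647]
wrist_force: [-0.4, -0.7, -0.9]
finger_gap: 0.421
grasp_force: 60.1
```

Run:
```python
from h import *
np.set_printoptions(precision=3,suppress=True)
s=r.get_state();print(s['t'],s['q'],s['ee_pos'],s['wrist_force'],s['grasp_force'],s['finger_gap'])
d=snap('scene','s3'); cv2.imwrite('pics/s3c.png',cv2.resize(d['frame'][60:400,0:340],None,fx=1.7,fy=1.7,interpolation=cv2.INTER_CUBIC))
```

```text
7.7 [-0.282  0.552  1.729 -0.903  0.879  0.332] [ 0.572 -0.329  0.129] [-0.421 -0.719 -0.866] 60.112706422805786 0.42127842904125323
```

View pics/s3c.png

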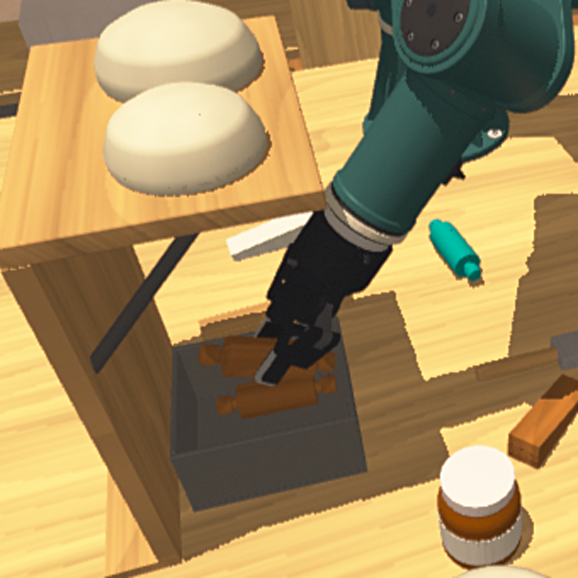

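send_rows --deltas "0 0 6 0 0 0 30; 0 0 13 0 0 0 30; 0 0 13 0 0 0 30; 0 0 13 0 0 0 30; 0 0 13 0 0 0 75; 0 0 13 0 0 0 75; 0 0 13 0 0 0 75; 0 0 13 0 0 0 75; 0 0 13 0 0 0 75; 0 0 13 0 0 0 75"

```text
t: 8.58
ee_pos: [0.5729, -0.3354, 0.1204]
tcp_rot: [1.833, 1.821, -0.645]
wrist_force: [-0.5, 1.0, 0.5]
finger_gap: 0.879
grasp_force: 0.0
```

Run:
```python
from h import *
np.set_printoptions(precision=3,suppress=True)
s=r.get_state();print(s['t'],s['ee_pos'],s['wrist_force'],s['grasp_force'],s['finger_gap'])
# waypoints: retreat, rotate to wedge
A=toolR(-90,39);t=s['ee_pos']
q0=[-.1,.5,1.7,-.5,1,0]
for h,T,f,p in ((-90,39,0,(.572,-.17,.25)),):
  Rt=toolR(h,T,f); print(delta(p,Rt),ik(p,Rt,q0)); A=Rt;t=np.array(p)+.019*Rt[:,2]
for T in (5,12,18):
 Rt=toolR(129,T,1); p=(.632,-.056,.2); print(T,delta(p,Rt,t,A),ik(p,Rt,[-.3,.7,1.4,.1,1.1,-1]))
```

```text
8.5833 [ 0.573 -0.335  0.12 ] [-0.545  0.985  0.517] 0.0 0.8788249021716185
(array([  47. ,   -1.2, -185.8,    0. ,    0. ,   -0.4]), array([ 0.572, -0.182,  0.235])) (array([-0.024,  0.406,  1.654, -0.748,  1.182,  0.307]), np.float64(3.4278145262310615e-12))
5 (array([133. ,  59. , -38. , -11.7,  42.3, -38.2]), array([ 0.631, -0.055,  0.181])) (array([-0.227,  0.485,  1.437,  0.056,  1.29 , -0.925]), np.float64(1.4862827635298004e-09))
12 (array([134.1,  57.5, -39.4,  -9.4,  49. , -39.2]), array([ 0.63 , -0.053,  0.181])) (array([-0.266,  0.534,  1.365,  0.123,  1.415, -0.976]), np.float64(3.219646771412954e-14))
18 (array([135. ,  56.3, -40.7,  -7.4,  54.7, -39.9]), array([ 0.628, -0.051,  0.182])) (array([-0.295,  0.58 ,  1.305,  0.174,  1.52 , -1.008]), np.float64(5.101474798152594e-13))
```

send_rows --deltas "4 0 -20 0 0 0 75; 9 0 -40 0 0 0 75; 14 0 -60 0 0 0 75; 19 0 -80 0 0 0 75; 24 0 -100 0 0 0 75; 29 0 -120 0 0 0 75; 34 0 -140 0 0 0 75; 40 0 -160 0 0 0 75; 47 0 -186 0 0 0 75; 47 0 -186 0 0 0 75"

```text
t: 9.42
ee_pos: [0.575, -0.1792, 0.2381]
tcp_rot: [1.831, 1.82, -0.639]
wrist_force: [-0.1, -0.5, -0.2]
finger_gap: 0.878
grasp_force: 0.0
```

send_rows --deltas "13 6 -4 -1 5 -4 60; 27 11 -8 -2 10 -8 60; 40 17 -12 -3 16 -12 60; 54 23 -16 -4 21 -16 60; 67 28 -20 -4 26 -20 60; 81 34 -24 -5 31 -24 60; 94 40 -28 -6 36 -28 60; 108 45 -32 -7 42 -32 60; 121 51 -36 -8 47 -36 60; 134 57 -40 -8 52 -39 60"

```text
t: 10.25
ee_pos: [0.6311, -0.0536, 0.1824]
tcp_rot: [-1.266, -2.608, -0.172]
wrist_force: [0.4, -1.0, -0.3]
finger_gap: 0.707
grasp_force: 0.0
```

Run:
```python
from h import *
np.set_printoptions(precision=3,suppress=True)
s=r.get_state();print(s['t'],s['q'],s['ee_pos'],s['wrist_force'])
Rt=toolR(129,15,1); p=(.638,-.0635,.2); print(delta(p,Rt))
d=snap('wrist','w2'); e=snap('scene','s4')
c=cv2.resize(e['frame'][230:370,80:230],(300,280),interpolation=cv2.INTER_CUBIC)
f=d['frame'].copy(); f=cv2.resize(f,(480,360)); o=np.zeros((360,780,3),np.uint8);o[:,:480]=f;o[:280,480:]=c; cv2.imwrite('pics/c4.png',o)
for q in ((.6828,-.0916,.034),(.6549,-.1126,.034),(.582,-.0212,.012),(.6079,.0007,.012)): print(w2px('w2',np.array(q))*.75)
```

```text
10.25 [-0.285  0.558  1.333  0.155  1.469 -0.985] [ 0.631 -0.054  0.182] [ 0.382 -0.978 -0.283]
(array([-7.1, -0.8, -1.1,  0.3, -0.2, -0.7]), array([ 0.635, -0.06 ,  0.182]))
[250.826 247.333]
[222.895 246.767]
[222.919 153.578]
[248.795 152.656]
```

View pics/c4.png

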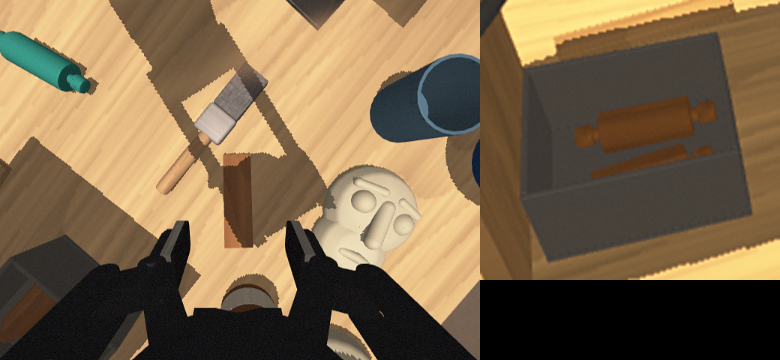

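Both rollers lie side by side in the right bin (scene crop, 650,125 and 640,165). The wrist view shows the wedge at (225–252, 153–248), exactly where predicted, so I descend.

Run:
```python
from h import *
print(delta((.638,-.0635,.0215),toolR(129,15,1)))
```

```text
(array([-52.1,  -0.2, 168.5,   0.2,  -0.2,  -1. ]), array([ 0.63490528, -0.05967834,  0.00314741]))
```

send_rows --deltas "-12 0 18 0 0 -1 55; -18 0 42 0 0 -1 55; -24 0 66 0 0 -1 55; -30 0 88 0 0 -1 55; -36 0 110 0 0 -1 55; -42 0 130 0 0 -1 55; -47 0 148 0 0 -1 55; -50 0 162 0 0 -1 55; -52 0 168 0 0 -1 55; -52 0 168 0 0 -1 55"

```text
t: 11.18
ee_pos: [0.6337, -0.058, 0.0053]
tcp_rot: [-1.247, -2.618, -0.168]
wrist_force: [-0.5, -1.1, -0.5]
finger_gap: 0.646
grasp_force: 0.0
```

send_rows --deltas "0 0 0 0 0 0 55; 0 0 0 0 0 0 25; 0 0 0 0 0 0 25; 0 0 0 0 0 0 25; 0 0 0 0 0 0 25; 0 0 0 0 0 0 25; 0 0 0 0 0 0 25; 0 0 0 0 0 0 25; 0 0 0 0 0 0 25; 0 0 0 0 0 0 25"

```text
t: 12.02
ee_pos: [0.6365, -0.0587, 0.0081]
tcp_rot: [-1.249, -2.623, -0.171]
wrist_force: [0.4, -0.4, 6.3]
finger_gap: 0.402
grasp_force: 61.9
```

Run:
```python
from h import *
np.set_printoptions(precision=3,suppress=True)
s=r.get_state();print(s['t'],s['q'],s['ee_pos'],s['wrist_force'])
A=toolR(129,15,1)
d,t=delta((.63,-.05,.2),A);print(d)
for h,T,p in ((105,30,(.57,.05,.23)),(90,41,(.535,.13,.2)),(90,41,(.535,.26,.145))):
  Rt=toolR(h,T,1); print(p,*delta(p,Rt,t,A),ik(p,Rt,[0,.5,1.7,.7,1,-.6])); A=Rt;t=np.array(p)+.019*Rt[:,2]
```

```text
12.0167 [-0.288  0.753  1.44   0.164  1.166 -1.052] [ 0.636 -0.059  0.008] [ 0.402 -0.368  6.294]
[  59.8    1.4 -163.7    0.3    0.1    0.1]
(0.57, 0.05, 0.23) [123.4  20.2   0.   -9.2  14.8  22.2] [0.568 0.059 0.214] (array([-0.306,  0.463,  1.521,  0.438,  1.469, -0.682]), np.float64(1.3153027427091346e-09))
(0.535, 0.13, 0.2) [63.  -9.9 68.6 -8.7 10.9 12.2] [0.535 0.142 0.186] (array([-0.319,  0.446,  1.772,  0.709,  1.275, -0.657]), np.float64(1.6653345369377348e-15))
(0.535, 0.26, 0.145) [ 62.   -0.  126.8   0.    0.    0. ] [0.535 0.272 0.131] (array([-0.08 ,  0.52 ,  1.832,  0.851,  1.054, -0.62 ]), np.float64(5.0579587099364676e-12))
```

send_rows --deltas "5 0 -12 0 0 0 25; 10 0 -30 0 0 0 25; 17 0 -50 0 0 0 25; 25 0 -72 0 0 0 25; 33 0 -95 0 0 0 25; 42 1 -118 0 0 0 25; 50 1 -140 0 0 0 25; 57 1 -156 0 0 0 25; 60 1 -164 0 0 0 25; 60 1 -164 0 0 0 25"

```text
t: 12.85
ee_pos: [0.6266, -0.0461, 0.1832]
tcp_rot: [-1.248, -2.624, -0.171]
wrist_force: [1.1, 0.4, -1.5]
finger_gap: 0.406
grasp_force: 61.1
```

send_rows --deltas "12 2 0 -1 1 2 25; 25 4 0 -2 3 4 25; 37 6 0 -3 4 7 25; 49 8 0 -4 6 9 25; 62 10 0 -5 7 11 25; 74 12 0 -6 9 13 25; 86 14 0 -6 10 16 25; 99 16 0 -7 12 18 25; 111 18 0 -8 13 20 25; 123 20 0 -9 15 22 25"

```text
t: 13.68
ee_pos: [0.5651, 0.0595, 0.2115]
tcp_rot: [-1.63, -2.133, -0.441]
wrist_force: [-0.4, -0.4, -1.7]
finger_gap: 0.406
grasp_force: 61.1
```

send_rows --deltas "6 -1 7 -1 1 1 25; 13 -2 14 -2 2 2 25; 19 -3 21 -3 3 4 25; 25 -4 27 -3 4 5 25; 32 -5 34 -4 5 6 25; 38 -6 41 -5 7 7 25; 44 -7 48 -6 8 9 25; 50 -8 55 -7 9 10 25; 57 -9 62 -8 10 11 25; 63 -10 69 -9 11 12 25"

```text
t: 14.52
ee_pos: [0.5324, 0.1426, 0.1838]
tcp_rot: [-1.794, -1.807, -0.683]
wrist_force: [0.5, 0.3, -1.0]
finger_gap: 0.404
grasp_force: 61.1
```

Run:
```python
from h import *
np.set_printoptions(precision=3,suppress=True)
s=r.get_state();print(s['t'],s['q'],s['ee_pos'],s['wrist_force'],s['grasp_force'],s['finger_gap'])
print(delta((.535,.268,.142),toolR(89,41,1)))
d=snap('scene','s5')
cv2.imwrite('pics/s5c.png',d['frame'][40:360,240:640])
```

```text
14.5167 [-0.321  0.448  1.783  0.717  1.273 -0.675] [0.532 0.143 0.184] [ 0.493  0.301 -1.018] 61.0970114171505 0.40434625700869736
(array([ 66.1,   3.4, 133.3,  -0.7,  -0.5,   1.1]), array([0.535, 0.28 , 0.128]))
```

View pics/s5c.png

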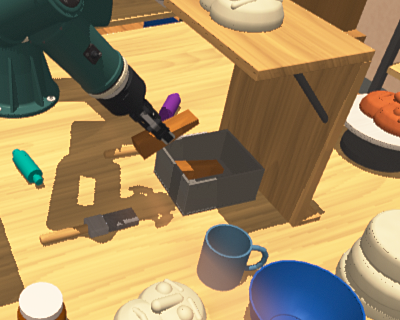

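The wedge is held at crop (165,140), tilted and lined up just inboard of the left bin. I go in and release.

send_rows --deltas "6 0 15 0 0 0 25; 13 0 30 0 0 0 25; 20 1 46 0 0 0 25; 27 1 62 0 0 0 25; 34 2 78 0 0 0 25; 42 2 94 0 0 0 25; 50 3 108 0 0 0 25; 58 3 122 0 0 1 25; 66 3 133 0 0 1 25; 66 3 133 0 0 1 25"

```text
t: 15.4
ee_pos: [0.5342, 0.2816, 0.1277]
tcp_rot: [-1.804, -1.792, -0.674]
wrist_force: [-0.1, -0.2, -1.2]
finger_gap: 0.405
grasp_force: 61.0
```

send_rows --deltas "0 0 4 0 0 0 25; 0 0 8 0 0 0 25; 0 0 8 0 0 0 25; 0 0 8 0 0 0 25; 0 0 8 0 0 0 75; 0 0 8 0 0 0 75; 0 0 8 0 0 0 75; 0 0 8 0 0 0 75; 0 0 8 0 0 0 75; 0 0 8 0 0 0 75"

```text
t: 16.23
ee_pos: [0.5355, 0.2849, 0.1228]
tcp_rot: [-1.808, -1.792, -0.678]
wrist_force: [-0.7, 0.5, 0.7]
finger_gap: 0.877
grasp_force: 0.0
```

send_rows --deltas "-5 0 -16 0 0 0 75; -10 0 -32 0 0 0 75; -16 0 -48 0 0 0 75; -22 0 -64 0 0 0 75; -28 0 -80 0 0 0 75; -34 0 -96 0 0 0 75; -41 0 -112 0 0 0 75; -50 0 -130 0 0 0 75; -58 0 -150 0 0 0 75; -58 0 -170 0 0 0 75"

```text
t: 17.07
ee_pos: [0.5344, 0.1276, 0.2114]
tcp_rot: [-1.808, -1.79, -0.676]
wrist_force: [0.1, -0.5, -0.0]
finger_gap: 0.874
grasp_force: 0.0
```

Run:
```python
from h import *
s=r.get_state();print(s['t'],s['q'],s['ee_pos'],s['wrist_force'])
snap('scene','s6')
```

```text
17.0667 [-0.34483206  0.4145611   1.74779247  0.69386319  1.33676958 -0.62754503] [0.5344068  0.12761092 0.21135247] [ 0.14248667 -0.54507994 -0.00648128]
```

View pics/s6.png

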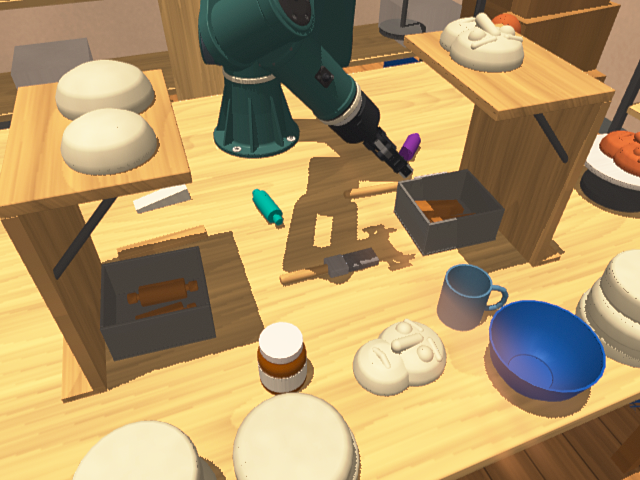

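Both wedges are in the left bin (around 440,210) and both rollers in the right bin (around 165,295). The bins and bystanders are where they were, and the arm is clear.

```bash
python3 -c "
from bench import workorder; print(workorder.sign_off())"
```

```text
the job is handed in; nothing more can be done
None
```

The roller is in the right-hand bin with the old roller and the wedge is in the left-hand bin with the old wedge; the final picture showed nothing else moved, and I handed the job in at about 17 s (no verdict was returned).

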